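# Shut off the bench gas cock with its loose key

### The job

The gas cock on the lab bench has been left open: fit its loose lever key all the way down on the flat stem and let go of it there, so that it sits home by itself while the cock is still open. Then take the key again by the grip of its lever and turn it clockwise (seen from above) until the cock is hard against its shut stop, lever across the pipe, and leave the key sitting fully down on the stem. Do not disturb the bottle and the beaker.

Things in the scene. Friction and masses are not known exactly. Their poses are not given: they have to be found in the camera images.
- valve: Gas cock fixed to the bench: a level steel pipe 22 mm thick, centre 50 mm high, with two upright legs 180 mm apart (round flanges 48 mm across). In its middle a brass block 52 (x) x 68 (y) mm, top at 75 mm, and on that a round steel collar 40 mm across, flat top (shoulder) at 80 mm. Origin: on the bench under the stem's axis; y along the pipe, z up.
- seat (a point): Fixed point in the middle of the collar's flat top (the shoulder), on the stem's axis, 80 mm above the bench. A key that is fully home rests with its underside here. Axes as valve.
- stem_top (a point): Top of the stem, on its axis, 30 mm above the shoulder; turns with the stem. The stem is a flat upright steel blade 32 mm long (its y), 10 mm thick (its x) and 30 mm high, top edges rounded (5 mm). Its long side lies along the pipe when the cock is open, across it when shut.
- stem (a joint): Turn of the stem, rad: 0 = fully open (blade along the pipe), grows clockwise seen from above to 1.571 = fully shut (blade across the pipe), with a hard stop at each end. It starts between 0 and 0.35. It has even friction of about 0.55 N m (about 5 N at the lever grip) and stays where it is left.
- key: Loose steel key, 0.4 to 0.65 kg, at the start standing upright on its hub. Hub 46 mm square and 46 mm high; slot in its underside 35 (x) x 13 (y) mm, 34 mm deep: fits the stem either way round, 1.5 mm play each side, so it rocks about 0.1 rad in yaw before it drives the stem. Balance point within 10 mm of the hub's axis. Origin: middle of the underside; x along lever and slot, z up.
- key_knob (a point): On the key's round upright steel knob, 20 mm across, which stands on the hub's axis from 58 to 105 mm above the underside; this point is at 85 mm. Good for lifting: fingers clear the lever in any direction. Meant for lifting only; the stiff stem is turned by the lever.
- key_lever (a point): Middle of the lever's grip, 105 mm from the hub's axis, 52 mm above the key's underside: good for turning. The lever points along the key's +x: a bar 14 mm wide and 12 mm thick over the hub (top at 58 mm), with a grey sleeve 18 mm wide and 15 mm thick from 54 to 142 mm from the axis. Axes as key.
- bottle: Bystander: upright amber reagent bottle, 68 mm across and 160 mm high, loose. Origin: middle of its underside.
- beaker: Bystander: upright empty glass beaker, 72 mm across and 90 mm high, loose. Origin: middle of its underside.
- foam_box: Bystander, does not move: white foam box with lid, about 156 (x) x 176 (y) x 120 mm. Origin: middle of its underside.
- tube_rack: Bystander, does not move: wire rack of capped test tubes, 76 (x) x 210 (y) x 134 mm. Origin: middle of its underside.
Mind the look-alikes: they are no part of the job. Leave any blue or red look-alike of the key alone. What is shaped like the valve but red is not meant.

How it is judged:
By the outcome, as a careful person would: the job done as asked, in the order asked, and still so for the second after the job is handed in, with the robot touching nothing.
It also fails if it takes over 64 s, if anything falls off the work surface, if the arm or the gripper's body presses on something with over 40 N, if the wrist force passes 120 N, or if a joint passes its speed limit or range.

### The arm

A 7-joint arm with a two-finger parallel gripper is mounted at the origin on the work surface. World frame = base frame: x ahead of the robot, y to its left, z up, the work surface at z = 0. Lengths are in m, angles in degrees, forces in N, time in s.
With the tool pointing down it reaches from about 0.35 to 0.9 m from the base axis. Payload 19.9 kg.
Tool frame: the origin (TCP) lies at the very end of the fingers, on their centre line; the grasp point (between the pads) lies 19 mm behind it (robot.tcp_to_grasp is the distance from the TCP to the grasp point, in m); z points along the fingers, y is the line along which they close (so a half turn about z gives the same grasp; the last joint's range is limited). The gripper opens to 94 mm and grips with 3 to 60 N. Pads are 16 mm wide; open, the fingers measure 119 mm over their backs; the gripper's body (75 mm by 177 mm) begins 78 mm behind the grasp point.
Start: joints at [-73.367, 23.915, -0.59, 92.452, 0.269, 63.638, -3.037], TCP at [0.204, 0.591, 0.205] pointing down, gripper open.
Joint ranges: [-161.28, 161.28], [-22.2, 115.67], [-73.04, 71.86], [3.21, 147.25], [-68.34, 248.33], [10.77, 114.83], [-161.83, 161.83]. Speed limits (degrees/s): [108.29, 108.29, 136.94, 136.94, 172.46, 172.46, 172.46].

### API

Orientations are given as a 3x3 rotation matrix whose columns are the frame's x, y, z axes.
In Python, from bench import robot gives the robot as it stands.
- The arm moves only by the tool send_rows, never from a script. Its argument "motion" is one flat list of numbers, 5 for each row, row after row: the shift along the tool's x, y, z in mm, then the turn about the tool's z in degrees, then the finger opening in mm, from 0 to 94. In form: [tx, ty, tz, roll, gripper, tx, ty, tz, roll, gripper, ...]. A call has 1 to 12 rows; each row is the pose to reach, as a shift and turn from the pose commanded when the call began, along the tool's axes at that moment; what a row does not reach only later rows make up. A row lasts 1/10 s, in which the tool goes at most 50 mm and 8.59 degrees, less where a joint would pass 70% of its speed; a pose out of reach is approached as far as the arm can. A call with a gripper value outside its range is refused whole. The fingers move at their own pace and stop on an object; the grip force is fixed at half the most. Time passes only in rows, so rows that repeat a pose let the fingers close. It gives the time, the measured TCP pose, the force, the opening and the grip force at its end, in the units of the state.
- robot.observe(): the state, without advancing time (a new reading comes with each control period).
- robot.read_camera(name): name is "scene" or "top"; returns (picture, depth): 400x640x3 uint8, red, green, blue; 400x640 float32, m along the optical axis (not along the pixel's ray), 0 where there is no reading.
- robot.camera_model(name): a dict with "K" (3x3 intrinsics, pixels), "R" (3x3) and "t" (3): a world point X has camera coordinates R X + t. Camera axes: x right, y down, z forward; pixel columns grow to the right and rows downward; lengths in m; the calibration is good to about 2 mm. A picture is of the moment at which its call begins. camera_model takes no time and is no camera call.
- robot.hand_in(): hands the job in; it is judged then, once.
Trained networks look in the newest picture that a camera, given by its name, has taken for a name from the list of things; names that differ only in an ending like _2 or _b are one class to them, and where a whole thing is asked for, a point or a joint stands for the part that bears it (a point fixed in the world has none). Each returns a list of dicts, best first, with "score" (0 to 1); they miss things now and then, are a little off and sometimes report something else, mostly with a low value. They report only what shows in the picture. A call takes as long as a camera call. They do not tell look-alikes from the thing itself.
- robot.find_in(camera, target): "centre" ([column, row] in pixels, amid what is visible of it).
- robot.cut_out(camera, target): "pixels" (400x640 bool, what is visible of it) and "centre" ([column, row] in pixels, amid what is visible of it).
- robot.pinpoint(camera, target): "centre" ([column, row] in pixels: a listed point, or the origin of a listed thing).
The state is a dict: "t": time; "joints": joint angles; "qvel": joint speeds; "tau": joint torques, N m; "ee_pos": TCP position; "orientation": TCP orientation; "wrist_force": force on the tool from outside, world axes, zero at the start; "torque": the same for the moment, N m; "grip_width": finger opening in m; "grasp_force": force on a finger pad.
Only numpy, scipy, OpenCV 4.12 (cv2) and the standard library are available. Lean on these libraries where they do the work, as an engineer would, in place of code of your own. Each camera call takes 0.05 s, during which the arm holds its last target. There are 200 camera calls.

## Working session

There is one attempt and no reset: what is moved stays moved. The work goes in short steps, Python scripts to look and compute and a tool call to move; the robot and the scene stay as the last step left them, time stands still between calls to the robot, and variables do not carry over. Pictures are saved under pics/ and viewed, at most 10 in all, crops included, and the job is handed in when it is done.

Besides the shell and the picture viewer there is one more tool, called as a command line: name --argument value ..., lists and objects as JSON in quotes. send_rows: Moves the arm, as the interface text tells. Its arguments: {"type":"object","properties":{"motion":{"type":"array"}},"required":["motion"]}

```bash
mkdir -p pics; ls; cat > h.py <<'E'
import numpy as np, cv2
from bench import robot
def cam(n):
    p,d=robot.read_camera(n); return p,d,robot.camera_model(n)
def back(m,uv,z=None,depth=None):
    K,R,t=[np.array(m[k],float) for k in('K','R','t')]
    r=np.linalg.inv(K)@np.array([uv[0],uv[1],1.]); 
    if depth is not None: return R.T@(r*depth-t)
    c=-R.T@t; w=R.T@r; return c+w*(z-c[2])/w[2]
def cloud(m,d):
    K,R,t=[np.array(m[k],float) for k in('K','R','t')]
    v,u=np.mgrid[:d.shape[0],:d.shape[1]]
    c=np.stack([(u-K[0,2])/K[0,0]*d,(v-K[1,2])/K[1,1]*d,d],-1)
    P=(c-t)@R; P[d==0]=np.nan; return P
E
python3 - <<'E'
from h import *
for n in('scene','top'):
    p,d,m=cam(n); cv2.imwrite(f'pics/{n}0.png',p[...,::-1])
    np.savez(f'{n}0.npz',p=p,d=d)
    print(n,'cam at',-np.array(m['R']).T@m['t'])
    for g,z in(('key_knob',.085),('key_lever',.052),('seat',.08),('stem_top',.11),('key',0),('valve',0)):
        for r in robot.pinpoint(n,g): print(n,g,np.round(r['centre'],1),round(r['score'],2),np.round(back(m,r['centre'],z),4))
s=robot.observe();print(s['t'],s['ee_pos'],s['orientation'])
E
```

```text
pics
scene cam at [0.93230621 0.71635051 1.17335483]
scene key_knob [322.7 105.8] 0.77 [ 0.26   -0.4665  0.085 ]
scene key_knob [299.  161.4] 0.62 [ 0.517  -0.2054  0.085 ]
scene key_knob [322.4 145.4] 0.59 [ 0.3884 -0.2396  0.085 ]
scene key_lever [344.  147.8] 0.72 [ 0.2968 -0.2105  0.052 ]
scene key_lever [282.1 180.2] 0.66 [ 0.6109 -0.1745  0.052 ]
scene key_lever [311.6 124.9] 0.59 [ 0.3507 -0.4081  0.052 ]
scene seat [348.2 234.7] 0.94 [0.5223 0.186  0.08  ]
scene seat [402.6 223. ] 0.84 [0.3248 0.2391 0.08  ]
scene stem_top [352.  229.4] 0.42 [0.5108 0.1887 0.11  ]
scene key [301.6 174.2] 0.87 [ 0.5086 -0.2057  0.    ]
scene key [319.5 160.2] 0.68 [ 0.4021 -0.2401  0.    ]
scene key [322.3 122.2] 0.45 [ 0.2693 -0.4523  0.    ]
scene valve [394.3 237.1] 0.61 [0.3459 0.24   0.    ]
scene valve [347.  245.1] 0.57 [0.5197 0.1832 0.    ]
top cam at [0.39681975 0.00349662 1.52676981]
top key_knob [447.1 267.3] 0.92 [ 0.2707 -0.4919  0.085 ]
top key_knob [376.6 232.7] 0.75 [ 0.3942 -0.2385  0.085 ]
top key_knob [369.5 199.7] 0.66 [ 0.5145 -0.2138  0.085 ]
top key_lever [358.2 170.8] 0.86 [ 0.6264 -0.1771  0.052 ]
top key_lever [369.2 257.6] 0.85 [ 0.3024 -0.2156  0.052 ]
top key_lever [419.7 245.5] 0.64 [ 0.3474 -0.4036  0.052 ]
top seat [249.1 250.2] 0.66 [0.3293 0.2244 0.08  ]
top seat [261.  192.4] 0.28 [0.5401 0.1845 0.08  ]
top stem_top [242.1 247.3] 0.61 [0.3408 0.2448 0.11  ]
top stem_top [264.3 195.8] 0.47 [0.5249 0.1687 0.11  ]
top key [362.9 201.3] 0.84 [ 0.5151 -0.2009  0.    ]
top key [435.3 266. ] 0.76 [ 0.2681 -0.476   0.    ]
top key [372. 232.] 0.73 [ 0.3967 -0.235   0.    ]
top valve [262.2 198. ] 0.9 [0.5263 0.1895 0.    ]
top valve [247.8 246.2] 0.7 [0.3407 0.2418 0.    ]
0.7 [0.20358659 0.59088122 0.20543438] [[-9.45457488e-01  3.25745512e-01  2.99594992e-05]
 [ 3.25745507e-01  9.45457484e-01 -1.04964904e-04]
 [-6.25172790e-05 -8.94806818e-05 -9.99999994e-01]]
```

View pics/scene0.png

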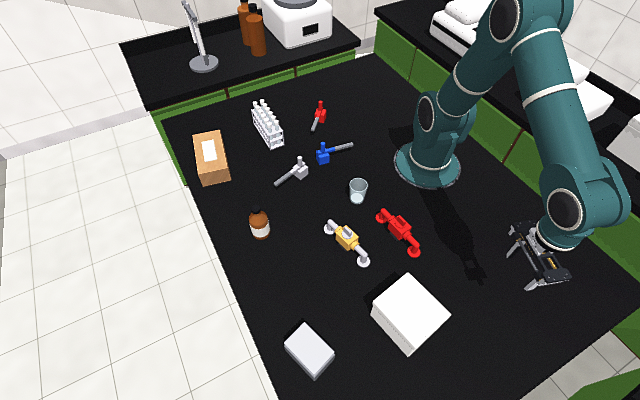

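View pics/top0.png

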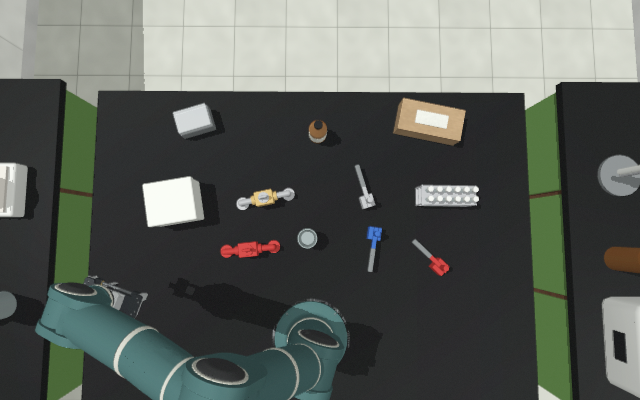

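Steel key at scene (300,172)/top (366,195), lever away from robot; brass valve at scene (347,238)/top (265,198); blue/red look-alikes are nearby. I'll refine with depth clouds.

```bash
python3 - <<'E'
from h import *
ims=[]
for n in('scene','top'):
    z=np.load(f'{n}0.npz');p,d=z['p'],z['d'];m=robot.camera_model(n);P=cloud(m,d)
    def sel(c,r,lo,hi): 
        k=(np.hypot(P[...,0]-c[0],P[...,1]-c[1])<r)&(P[...,2]>lo)&(P[...,2]<hi); return k
    K=np.array([.515,-.21])
    k=sel(K,.16,-.02,.02);print(n,'table z',np.nanmedian(P[k][:,2]))
    for lo,hi in((.09,.12),(.07,.09),(.045,.065)):
        q=P[sel(K,.03 if lo>.06 else .16,lo,hi)];print(' key',lo,len(q),q.mean(0).round(4),q.max(0).round(3),q.min(0).round(3))
    v=q[:,:2]
    far=v[np.hypot(*(v-K).T)>.05]; l=cv2.fitLine(far.astype(np.float32),cv2.DIST_L2,0,.01,.01).ravel();print(' lever line',l,np.degrees(np.arctan2(l[1],l[0])), 'foot of K',l[2:]+l[:2]*((K-l[2:])@l[:2]))
    V=np.array([.525,.186])
    for lo,hi,r in((.09,.12,.03),(.076,.088,.03),(.065,.079,.05),(.03,.07,.13)):
        q=P[sel(V,r,lo,hi)];c=q.mean(0);
        if len(q)>3:
            l=cv2.fitLine(q[:,:2].astype(np.float32),cv2.DIST_L2,0,.01,.01).ravel();print(' valve',lo,len(q),c.round(4),np.degrees(np.arctan2(l[1],l[0])).round(1),q.max(0).round(3))
    for nm in('bottle','beaker'):
        for r in robot.pinpoint(n,nm)[:2]: print(nm,r['score'],back(m,r['centre'],0).round(3))
    cs=[(300,172),(347,238)] if n=='scene' else [(366,190),(265,198)]
    ims.append(np.hstack([cv2.resize(p[b-25:b+25,a-32:a+32],None,fx=6,fy=6,interpolation=cv2.INTER_NEAREST) for a,b in cs]))
cv2.imwrite('pics/c0.png',np.vstack(ims)[...,::-1])
E
```

```text
scene table z 0.00025675467277573897
 key 0.09 25 [ 0.5147 -0.2077  0.1006] [ 0.523 -0.201  0.109] [ 0.504 -0.217  0.092]
 key 0.07 16 [ 0.5161 -0.2033  0.0795] [ 0.522 -0.197  0.087] [ 0.508 -0.214  0.072]
 key 0.045 268 [ 0.5175 -0.2013  0.0545] [ 0.65  -0.16   0.064] [ 0.357 -0.259  0.045]
 lever line [ 0.9728702   0.23135181  0.5139244  -0.20102781] 13.37667 foot of K [ 0.51292301 -0.20126595]
 valve 0.09 43 [0.5252 0.1812 0.1041] -76.0 [0.531 0.196 0.115]
 valve 0.076 75 [0.5277 0.1862 0.08  ] -56.6 [0.548 0.211 0.087]
 valve 0.065 185 [0.5277 0.1875 0.0731] -69.5 [0.554 0.227 0.079]
 valve 0.03 347 [0.5297 0.1918 0.0557] -77.2 [0.555 0.277 0.07 ]
bottle 0.92 [ 0.785 -0.029  0.   ]
bottle 0.61 [0.516 0.504 0.   ]
beaker 0.55 [ 0.522  0.172 -0.   ]
top table z -0.0009296727079963541
 key 0.09 26 [ 0.5132 -0.2104  0.1033] [ 0.523 -0.202  0.113] [ 0.504 -0.22   0.094]
 key 0.07 4 [ 0.5129 -0.2036  0.079 ] [ 0.52  -0.202  0.089] [ 0.507 -0.206  0.074]
 key 0.045 304 [ 0.5172 -0.2052  0.0546] [ 0.648 -0.165  0.065] [ 0.356 -0.258  0.045]
 lever line [ 0.97202957  0.23485857  0.5137949  -0.20486042] 13.583286 foot of K [ 0.51376022 -0.2048688 ]
 valve 0.09 29 [0.5223 0.1767 0.106 ] -80.1 [0.528 0.193 0.114]
 valve 0.076 76 [0.5202 0.1791 0.0796] -36.1 [0.546 0.207 0.088]
 valve 0.065 209 [0.5223 0.1773 0.0734] -77.8 [0.554 0.227 0.079]
 valve 0.03 265 [0.5207 0.1737 0.0586] -78.1 [0.554 0.273 0.07 ]
bottle 0.71 [0.53  0.181 0.   ]
bottle 0.7 [ 0.778 -0.025  0.   ]
beaker 0.75 [0.357 0.019 0.   ]
```

View pics/c0.png

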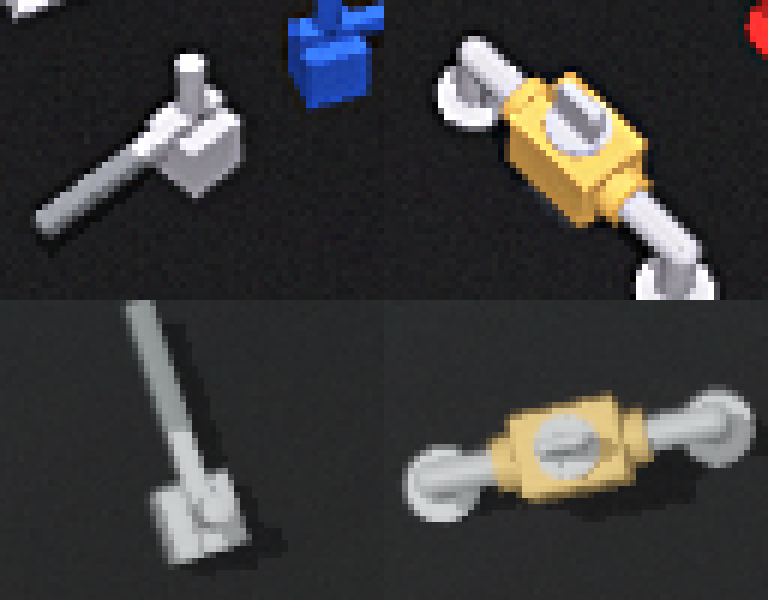

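```bash
cat >> h.py <<'E'
from scipy.optimize import least_squares
def box(p,c,h):
    q=np.abs(p-np.array(c))-np.array(h); return np.linalg.norm(np.maximum(q,0),axis=1)+np.minimum(q.max(1),0)
def cyl(p,r,z0,z1):
    q=np.stack([np.hypot(p[:,0],p[:,1])-r,np.abs(p[:,2]-(z0+z1)/2)-(z1-z0)/2],1)
    return np.linalg.norm(np.maximum(q,0),axis=1)+np.minimum(q.max(1),0)
def key_sdf(p): return np.min([box(p,(0,0,.023),(.023,.023,.023)),box(p,(.03,0,.052),(.053,.007,.006)),box(p,(.098,0,.0515),(.044,.009,.0075)),cyl(p,.01,.046,.105)],0)
def valve_sdf(p):
    r=np.abs(np.hypot(p[:,0],p[:,2]-.05)-.011); r=np.where(np.abs(p[:,1])<.09,r,9)
    return np.min([box(p,(0,0,.0575),(.026,.034,.0175)),cyl(p,.02,.07,.08),r],0)
def blade_sdf(p): return np.min([box(p,(0,0,.09),(.005,.016,.02)),cyl(p,.02,.07,.08)],0)
def fit(Q,sdf,x0,dz=0.):
    def f(x):
        c,s=np.cos(x[2]),np.sin(x[2]); D=Q-np.array([x[0],x[1],dz])
        if len(x)>3: D=D-[0,0,x[3]]
        return sdf(np.stack([c*D[:,0]+s*D[:,1],-s*D[:,0]+c*D[:,1],D[:,2]],1))
    r=least_squares(f,x0,loss='soft_l1',f_scale=.002,diff_step=1e-4,x_scale=[.01,.01,.1]+[.01]*(len(x0)-3))
    return r.x,np.median(np.abs(f(r.x)))
def frames(n,k=6):
    D=[];
    for _ in range(k):
        p,d,m=cam(n);D.append(np.where(d>0,d,np.nan))
    d=np.nan_to_num(np.nanmedian(D,0)); return p,d,m,cloud(m,d)
def near(P,c,r,lo,hi): return P[(np.hypot(P[...,0]-c[0],P[...,1]-c[1])<r)&(P[...,2]>lo)&(P[...,2]<hi)]
E
python3 - <<'E'
from h import *
R=np.radians
for n in('scene','top'):
    p,d,m,P=frames(n); np.savez(f'{n}1.npz',p=p,d=d)
    Q=near(P,(.515,-.21),.16,.008,.13); hsv=cv2.cvtColor(p,cv2.COLOR_RGB2HSV)
    Q=P[(np.hypot(P[...,0]-.515,P[...,1]+.21)<.16)&(P[...,2]>.008)&(hsv[...,1]<90)]
    x,e=fit(Q,key_sdf,[.515,-.208,R(16),0.]);print(n,'key',x[:2].round(4),np.degrees(x[2]).round(1),x[3].round(4),e,len(Q))
    Q=near(P,(.525,.184),.10,.03,.086)
    x,e=fit(Q,valve_sdf,[.525,.182,R(12),0.]);print(' valve',x[:2].round(4),np.degrees(x[2]).round(1),x[3].round(4),e,len(Q))
    Q=near(P,x,.03,.077,.125)
    for a in(0,-10,-20):
        b,e=fit(Q,blade_sdf,[x[0],x[1],x[2]+R(a)],x[3]);print(' blade',b[:2].round(4),np.degrees(b[2]).round(1),e,len(Q))
E
```

```text
scene key [ 0.5131 -0.211 ] 16.7 0.0002 0.0005632361071278291 323
 valve [0.5221 0.1836] 11.5 0.0003 0.0010188582742310676 543
 blade [0.5231 0.1782] 10.9 0.0005559686838965752 103
 blade [0.5231 0.1783] 11.2 0.0005559686838965752 103
 blade [0.5231 0.1782] 10.9 0.0005559686838965752 103
top key [ 0.5136 -0.212 ] 17.0 -0.0007 0.0006355161446584146 318
 valve [0.5227 0.1791] 11.9 -0.0009 0.001100284283472145 462
 blade [0.5227 0.1786] 13.8 0.0007371694097611584 91
 blade [0.5227 0.1786] 13.8 0.0007371694097611584 91
 blade [0.5227 0.1786] 13.8 0.0007371694097611584 91
```

send_rows --motion '[-554, -658, 0, 54, 94, -554, -658, 0, 54, 94, -554, -658, 0, 54, 94, -554, -658, 0, 54, 94, -554, -658, 0, 54, 94, -554, -658, 0, 54, 94, -554, -658, 0, 54, 94, -554, -658, 0, 54, 94, -554, -658, 0, 54, 94, -554, -658, 0, 54, 94, -554, -658, 0, 54, 94, -554, -658, 0, 54, 94]'

```text
t: 2.7
ee_pos: [0.4198, 0.0291, 0.2059]
orientation: [[-0.292, 0.956, 0.001], [0.956, 0.292, 0.001], [0.0, 0.001, -1.0]]
wrist_force: [0.7, 1.1, -0.4]
grip_width: 0.094
grasp_force: 0.0
```

```bash
cat >> h.py <<'E'
def go(x,y,z,yaw):
    """shift in tool axes (mm) and roll (deg) to bring TCP to x,y,z with tool-y at yaw deg"""
    s=robot.observe();R=np.array(s['orientation']);d=R.T@(np.array([x,y,z])-s['ee_pos'])*1e3
    a=np.degrees(np.arctan2(R[1,1],R[0,1])); r=(a-yaw+180)%360-180
    print('t',round(s['t'],2),'pos',np.round(s['ee_pos'],4),'yaw',a.round(2),'tilt',R[:,2].round(4),'F',np.round(s['wrist_force'],1),'w',round(s['grip_width'],4),'j7',np.round(s['joints'][6],1),'| shift',d.round(1),'roll',r.round(2))
E
python3 -c "
from h import *
go(.5134,-.2115,.205,16.9)"
```

```text
t 2.7 pos [0.4198 0.0291 0.2059] yaw 17.0 tilt [ 1.1e-03  7.0e-04 -1.0e+00] F [ 0.7  1.1 -0.4] w 0.094 j7 10.6 | shift [-257.4   19.1    0.8] roll 0.1
```

send_rows --motion '[-50, 4, 0, 0, 94, -100, 7, 0, 0, 94, -150, 11, 0, 0, 94, -200, 15, 0, 0, 94, -240, 18, 0, 0, 94, -257, 19, 0, 0, 94, -257, 19, 0, 0, 94, -257, 19, 0, 0, 94]'

```text
t: 3.5
ee_pos: [0.5125, -0.2088, 0.2053]
orientation: [[-0.292, 0.956, -0.0], [0.956, 0.292, 0.0], [0.0, -0.0, -1.0]]
wrist_force: [0.5, -0.0, -0.3]
grip_width: 0.0943
grasp_force: 0.0
```

```bash
python3 -c "
from h import *
go(.5134,-.2115,.066,16.9)"
```

```text
t 3.5 pos [ 0.5125 -0.2088  0.2053] yaw 16.97 tilt [-4.e-04  1.e-04 -1.e+00] F [ 0.5 -0.  -0.3] w 0.0943 j7 50.4 | shift [ -2.8   0.2 139.3] roll 0.07
```

send_rows --motion '[-3, 0, 40, 0, 94, -3, 0, 80, 0, 94, -3, 0, 115, 0, 94, -3, 0, 139, 0, 94, -3, 0, 139, 0, 94, -3, 0, 139, 0, 10, -3, 0, 139, 0, 10, -3, 0, 139, 0, 10, -3, 0, 139, 0, 10, -3, 0, 139, 0, 10, -3, 0, 139, 0, 10, -3, 0, 139, 0, 10]'

```text
t: 4.7
ee_pos: [0.5136, -0.2121, 0.0666]
orientation: [[-0.292, 0.956, 0.0], [0.956, 0.292, -0.0], [-0.0, 0.0, -1.0]]
wrist_force: [0.1, -0.7, 0.3]
grip_width: 0.0416
grasp_force: 0.0
```

```bash
python3 -c "
from h import *
go(.5134,-.2115,.22,16.9)"
```

```text
t 4.7 pos [ 0.5136 -0.2121  0.0666] yaw 16.99 tilt [ 1.e-04 -1.e-04 -1.e+00] F [ 0.1 -0.7  0.3] w 0.0416 j7 58.1 | shift [   0.6   -0.  -153.4] roll 0.09
```

Still closing; finish, then lift.

send_rows --motion '[0, 0, 0, 0, 10, 0, 0, 0, 0, 10, 0, 0, 0, 0, 10, 0, 0, 0, 0, 10, 0, 0, 0, 0, 10, 0, 0, 0, 0, 10, 0, 0, -15, 0, 10, 0, 0, -40, 0, 10, 0, 0, -80, 0, 10, 0, 0, -120, 0, 10, 0, 0, -150, 0, 10, 0, 0, -150, 0, 10]'

```text
t: 5.9
ee_pos: [0.5147, -0.213, 0.2207]
orientation: [[-0.292, 0.956, 0.005], [0.957, 0.292, -0.001], [-0.003, 0.005, -1.0]]
wrist_force: [0.4, 0.0, -6.7]
grip_width: 0.0198
grasp_force: 30.0
```

```bash
python3 - <<'E'
from h import *
go(.523,.1785,.22,101.7)
s=robot.observe();print(s['torque'],s['grasp_force'])
E
```

```text
t 5.9 pos [ 0.5147 -0.213   0.2207] yaw 16.96 tilt [ 0.0055 -0.001  -1.    ] F [ 0.4  0.  -6.7] w 0.0198 j7 50.3 | shift [372.  122.1   0.4] roll -84.74
[-0.1046468   0.01363944 -0.02343713] 29.994075894355774
```

send_rows --motion '[20, 6, 0, -5, 10, 50, 16, 0, -12, 10, 85, 28, 0, -20, 10, 122, 40, 0, -28, 10, 159, 52, 0, -36, 10, 196, 64, 0, -44, 10, 233, 76, 0, -52, 10, 270, 88, 0, -60, 10, 305, 100, 0, -68, 10, 335, 110, 0, -75, 10, 358, 118, 0, -81, 10, 372, 122, 0, -84.7, 10]'

```text
t: 7.1
ee_pos: [0.5205, 0.1813, 0.2152]
orientation: [[-0.978, -0.209, -0.002], [-0.209, 0.978, -0.001], [0.002, -0.0, -1.0]]
wrist_force: [0.6, 0.3, -6.1]
grip_width: 0.0193
grasp_force: 30.0
```

send_rows --motion '[0, 0, 0, 0, 10, 0, 0, 0, 0, 10, 0, 0, 0, 0, 10]'

```text
t: 7.4
ee_pos: [0.5214, 0.1782, 0.216]
orientation: [[-0.98, -0.2, -0.001], [-0.2, 0.98, -0.001], [0.001, -0.001, -1.0]]
wrist_force: [0.3, 0.9, -6.4]
grip_width: 0.0196
grasp_force: 30.0
```

```bash
cat > look.py <<'E'
from h import *
import sys
R=np.radians
s=robot.observe(); T=np.array(s['ee_pos']); Ro=np.array(s['orientation']); zk=T[2]-.066
yaw=np.arctan2(Ro[1,1],Ro[0,1])
go(*T,np.degrees(yaw)); ims=[]
for n in('scene','top'):
    p,d,m,P=frames(n,5); hsv=cv2.cvtColor(p,cv2.COLOR_RGB2HSV)
    near_=(np.hypot(P[...,0]-T[0],P[...,1]-T[1])<.15)&(hsv[...,1]<100)
    Q=P[near_&(P[...,2]>zk+.004)&(P[...,2]<zk+.066)]
    dirs=np.array([np.cos(yaw),np.sin(yaw)]); 
    # lever and hub only
    al=(Q[:,:2]-T[:2])@dirs; ac=(Q[:,:2]-T[:2])@[-dirs[1],dirs[0]]
    Q=Q[(al>-.03)&(np.abs(ac)<.035)]
    x,e=fit(Q,key_sdf,[T[0],T[1],yaw,zk]);print(n,'key',x[:2].round(4),np.degrees(x[2]).round(2),x[3].round(4),'err',e,len(Q))
    for zlo,zhi in((zk+.03,zk+.066),):
        L=Q[(al[(al>-.03)&(np.abs(ac)<.035)]>.05)&(Q[:,2]>zlo)]
        if len(L)>10:
            l=cv2.fitLine(L.astype(np.float32),cv2.DIST_HUBER,0,.01,.01).ravel();l=l*np.sign(l[0]*dirs[0]+l[1]*dirs[1]);print('  lever dir yaw',np.degrees(np.arctan2(l[1],l[0])).round(2),'pitch',np.degrees(np.arcsin(l[2])).round(2))
    K,Rc,t=[np.array(m[k]) for k in('K','R','t')];c=K@(Rc@np.array([T[0],T[1],.11])+t);u,v=(c[:2]/c[2]).astype(int)
    ims.append(cv2.resize(p[v-38:v+38,u-50:u+50],None,fx=4,fy=4,interpolation=cv2.INTER_NEAREST))
cv2.imwrite(sys.argv[1],np.hstack(ims)[...,::-1])
E
python3 look.py pics/a1.png
```

```text
t 7.4 pos [0.5214 0.1782 0.216 ] yaw 101.56 tilt [-7.e-04 -8.e-04 -1.e+00] F [ 0.3  0.9 -6.4] w 0.0196 j7 85.0 | shift [0. 0. 0.] roll 0.0
scene key [0.521  0.1793] 101.13 0.1502 err 0.0004840636460906704 446
  lever dir yaw 98.83 pitch -1.3
top key [0.5212 0.179 ] 101.58 0.1489 err 1.5212172563283666e-09 2
```

View pics/a1.png

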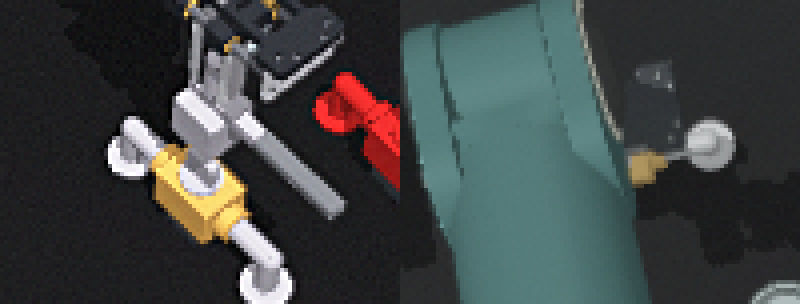

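send_rows --motion '[-2, -1.5, 10, -0.4, 10, -2, -1.5, 20, -0.4, 10, -2, -1.5, 30, -0.4, 10, -2, -1.5, 34, -0.4, 10, -2, -1.5, 34, -0.4, 10, -2, -1.5, 34, -0.4, 10, -2, -1.5, 34, -0.4, 10]'

```text
t: 8.6
ee_pos: [0.524, 0.1784, 0.1828]
orientation: [[-0.978, -0.209, 0.001], [-0.209, 0.978, 0.0], [-0.001, 0.0, -1.0]]
wrist_force: [-0.3, -0.6, -6.3]
grip_width: 0.0196
grasp_force: 30.0
```

```bash
python3 look.py pics/a2.png
```

```text
t 8.6 pos [0.524  0.1784 0.1828] yaw 102.09 tilt [ 6.e-04  2.e-04 -1.e+00] F [-0.3 -0.6 -6.3] w 0.0196 j7 86.4 | shift [0. 0. 0.] roll 0.0
scene key [0.5234 0.1792] 101.56 0.1168 err 0.0004912975191224411 421
  lever dir yaw 102.12 pitch -0.02
top key [0.524  0.1785] 102.08 0.115 err 0.0003171436753353213 5
```

View pics/a2.png

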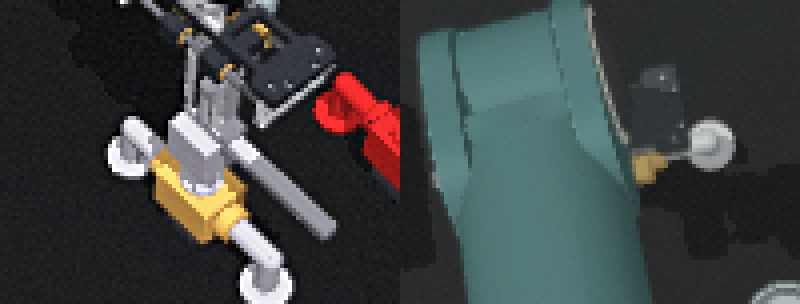

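send_rows --motion '[0, -1, 3, 0, 10, 0, -1, 6, 0, 10, 0, -1, 9, 0, 10, 0, -1, 12, 0, 10, 0, -1, 14, 0, 10, 0, -1, 14, 0, 10]'

```text
t: 9.7
ee_pos: [0.5239, 0.1773, 0.1681]
orientation: [[-0.978, -0.209, -0.0], [-0.209, 0.978, -0.0], [0.0, -0.0, -1.0]]
wrist_force: [-0.5, 0.1, -5.4]
grip_width: 0.0195
grasp_force: 30.0
```

send_rows --motion '[0, 0, 3, 0, 10, 0, 0, 6, 0, 10, 0, 0, 9, 0, 10, 0, 0, 9, 0, 10]'

```text
t: 10.1
ee_pos: [0.5238, 0.1772, 0.159]
orientation: [[-0.978, -0.209, -0.001], [-0.209, 0.978, -0.0], [0.001, -0.0, -1.0]]
wrist_force: [0.4, 0.3, -6.3]
grip_width: 0.0196
grasp_force: 30.0
```

send_rows --motion '[0, 0, 3, 0, 10, 0, 0, 6, 0, 10, 0, 0, 9, 0, 10, 0, 0, 11, 0, 10, 0, 0, 12, 0, 10, 0, 0, 12, 0, 10]'

```text
t: 10.7
ee_pos: [0.524, 0.1773, 0.1474]
orientation: [[-0.978, -0.209, -0.0], [-0.209, 0.978, -0.0], [0.0, -0.0, -1.0]]
wrist_force: [0.4, -0.4, -5.5]
grip_width: 0.0192
grasp_force: 30.0
```

send_rows --motion '[0, 0, 1, 0, 10, 0, 0, 2, 0, 10, 0, 0, 2, 0, 10]'

```text
t: 11.0
ee_pos: [0.5245, 0.1774, 0.1464]
orientation: [[-0.978, -0.209, 0.001], [-0.209, 0.978, 0.001], [-0.001, 0.0, -1.0]]
wrist_force: [-2.6, -1.1, 8.0]
grip_width: 0.0195
grasp_force: 30.0
```

send_rows --motion '[0, 0, -1, 0, 94, 0, 0, -1, 0, 94, 0, 0, -1, 0, 94, 0, 0, -1, 0, 94, 0, 0, -1, 0, 94, 0, 0, -1, 0, 94, 0, 0, -10, 0, 94, 0, 0, -40, 0, 94, 0, 0, -70, 0, 94, 0, 0, -100, 0, 94, 0, 0, -100, 0, 94, 0, 0, -100, 0, 94]'

```text
t: 12.2
ee_pos: [0.5242, 0.1774, 0.2462]
orientation: [[-0.978, -0.21, 0.001], [-0.21, 0.978, 0.001], [-0.001, 0.0, -1.0]]
wrist_force: [0.4, -0.4, -1.0]
grip_width: 0.0944
grasp_force: 0.0
```

```bash
python3 - <<'E'
from h import *
R=np.radians
for n in('scene','top'):
    p,d,m,P=frames(n,4)
    Q=P[(np.hypot(P[...,0]-.523,P[...,1]-.178)<.16)&(P[...,2]>.125)&(P[...,2]<.19)&(P[...,2]>.02)]
    dirs=np.array([np.cos(R(102)),np.sin(R(102))]);al=(Q[:,:2]-[.523,.178])@dirs;ac=(Q[:,:2]-[.523,.178])@[-dirs[1],dirs[0]]
    Q=Q[(al>-.03)&(abs(ac)<.035)]
    x,e=fit(Q,key_sdf,[.523,.178,R(101.7),.08]);print(n,x[:2].round(4),np.degrees(x[2]).round(2),x[3].round(4),e,len(Q))
    cv2.imwrite(f'pics/b_{n}.png',p[...,::-1])
a=R(101.7);go(.523+.105*np.cos(a),.178+.105*np.sin(a),.245,11.7)
E
```

```text
scene [0.5237 0.1778] 101.54 0.0805 0.0005935080960575989 375
top [0.5232 0.177 ] 101.73 0.0807 7.70040537237393e-09 2
t 12.6 pos [0.5239 0.1773 0.2451] yaw 102.09 tilt [-6.e-04 -5.e-04 -1.e+00] F [-0.5 -0.3  0.4] w 0.0939 j7 85.2 | shift [  0.  105.9   0. ] roll 90.39
```

View pics/b_scene.png

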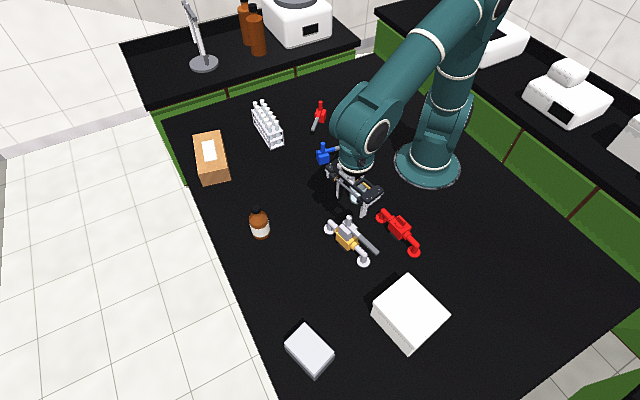

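send_rows --motion '[0, 10, 0, 8, 94, 0, 20, 0, 16, 94, 0, 32, 0, 24, 94, 0, 44, 0, 32, 94, 0, 56, 0, 40, 94, 0, 68, 0, 48, 94, 0, 80, 0, 56, 94, 0, 90, 0, 64, 94, 0, 98, 0, 72, 94, 0, 104, 0, 80, 94, 0, 106, 0, 88, 94, 0, 106, 0, 90.4, 94]'

```text
t: 13.8
ee_pos: [0.5016, 0.2814, 0.2452]
orientation: [[-0.198, 0.98, -0.0], [0.98, 0.198, -0.0], [-0.0, -0.0, -1.0]]
wrist_force: [0.2, 0.0, 0.5]
grip_width: 0.0941
grasp_force: 0.0
```

send_rows --motion '[0, 0, 0, 0, 60, 0, 0, 30, 0, 60, 0, 0, 60, 0, 60, 0, 0, 80, 0, 60]'

```text
t: 14.2
ee_pos: [0.5012, 0.2806, 0.1636]
orientation: [[-0.205, 0.979, -0.001], [0.979, 0.205, -0.001], [-0.001, -0.001, -1.0]]
wrist_force: [0.8, 0.2, 0.0]
grip_width: 0.0654
grasp_force: 0.0
```

```bash
python3 -c "
from h import *
go(.5024,.2809,.113,11.6)"
```

```text
t 14.2 pos [0.5012 0.2806 0.1636] yaw 11.8 tilt [-1.2e-03 -9.0e-04 -1.0e+00] F [0.8 0.2 0. ] w 0.0654 j7 -8.7 | shift [ 0.1  1.3 50.6] roll 0.2
```

send_rows --motion '[0, 1, 25, 0, 60, 0, 1, 45, 0, 60, 0, 1, 51, 0, 60, 0, 1, 51, 0, 14, 0, 1, 51, 0, 14, 0, 1, 51, 0, 14, 0, 1, 51, 0, 14, 0, 1, 51, 0, 14, 0, 1, 51, 0, 14, 0, 1, 51, 0, 14, 0, 1, 51, 0, 14, 0, 1, 51, 0, 14]'

```text
t: 15.4
ee_pos: [0.5029, 0.2814, 0.1146]
orientation: [[-0.203, 0.979, 0.0], [0.979, 0.203, 0.0], [0.0, 0.0, -1.0]]
wrist_force: [-0.4, 1.0, 2.0]
grip_width: 0.018
grasp_force: 30.0
```

```bash
cat > arc.py <<'E'
from h import *
import sys
# rows about stem axis from the present pose: angles clockwise (deg)
C=np.array([.5235,.178])
s=robot.observe();R=np.array(s['orientation']);T=np.array(s['ee_pos']);print(s['grasp_force'],s['wrist_force'],s['torque'])
go(*T,0)
v=T[:2]-C;print('radius',np.hypot(*v),'ang',np.degrees(np.arctan2(v[1],v[0])))
for a in map(float,sys.argv[1:]):
    q=np.radians(-a);w=C+np.array([[np.cos(q),-np.sin(q)],[np.sin(q),np.cos(q)]])@v
    d=R.T@np.r_[w-T[:2],0]*1e3;print(a,d.round(1))
E
python3 arc.py 3 7 11 16 21 26 31 36 41 46 51 56
```

```text
29.99994993209839 [-0.3863142   1.02308573  2.00533542] [ 0.26365841  0.06557887 -0.04995872]
t 15.4 pos [0.5029 0.2814 0.1146] yaw 11.69 tilt [ 2.e-04  2.e-04 -1.e+00] F [-0.4  1.   2. ] w 0.018 j7 -6.9 | shift [0. 0. 0.] roll 11.69
radius 0.10540360199646157 ang 101.2864023695259
3.0 [-0.2  5.5  0. ]
7.0 [-0.9 12.8  0. ]
11.0 [-2.1 20.1  0. ]
16.0 [-4.3 29.   0. ]
21.0 [-7.3 37.7  0. ]
26.0 [-11.   46.1   0. ]
31.0 [-15.4  54.2   0. ]
36.0 [-20.6  61.8   0. ]
41.0 [-26.3  69.    0. ]
46.0 [-32.7  75.6   0. ]
51.0 [-39.7  81.6   0. ]
56.0 [-47.1  87.1   0. ]
```

send_rows --motion '[-0.2, 5.5, 0, 3, 14, -0.9, 12.8, 0, 7, 14, -2.1, 20.1, 0, 11, 14, -4.3, 29, 0, 16, 14, -7.3, 37.7, 0, 21, 14, -11, 46.1, 0, 26, 14, -15.4, 54.2, 0, 31, 14, -20.6, 61.8, 0, 36, 14, -26.3, 69, 0, 41, 14, -29.5, 72.4, 0, 43.5, 14, -29.5, 72.4, 0, 43.5, 14]'

```text
t: 16.5
ee_pos: [0.5796, 0.2674, 0.1144]
orientation: [[0.528, 0.849, -0.001], [0.849, -0.528, 0.0], [-0.0, -0.001, -1.0]]
wrist_force: [-2.7, 3.1, 3.5]
grip_width: 0.0179
grasp_force: 30.0
```

```bash
python3 arc.py 4 9 14 19 24 29 34 39 42 44
```

```text
30.00060260295868 [-2.7411599   3.06706112  3.45415208] [ 0.61237748  0.6622066  -0.04430161]
t 16.5 pos [0.5796 0.2674 0.1144] yaw -31.87 tilt [-6.e-04  3.e-04 -1.e+00] F [-2.7  3.1  3.5] w 0.0179 j7 -39.6 | shift [0. 0. 0.] roll -31.87
radius 0.10554072085815408 ang 57.86992396869288
4.0 [-0.3  7.4 -0. ]
9.0 [-1.4 16.5 -0. ]
14.0 [-3.2 25.5 -0. ]
19.0 [-5.9 34.3 -0. ]
24.0 [-9.3 42.9 -0. ]
29.0 [-13.5  51.1  -0. ]
34.0 [-18.3  58.9  -0. ]
39.0 [-23.8  66.3  -0. ]
42.0 [-27.4  70.5  -0. ]
44.0 [-30.   73.2  -0. ]
```

send_rows --motion '[-0.3, 7.4, 0, 4, 14, -1.4, 16.5, 0, 9, 14, -3.2, 25.5, 0, 14, 14, -5.9, 34.3, 0, 19, 14, -9.3, 42.9, 0, 24, 14, -13.5, 51.1, 0, 29, 14, -18.3, 58.9, 0, 34, 14, -23.8, 66.3, 0, 39, 14, -27.4, 70.5, 0, 42, 14, -30, 73.2, 0, 44, 14, -30, 73.2, 0, 44, 14]'

```text
t: 17.6
ee_pos: [0.6263, 0.2033, 0.1146]
orientation: [[0.969, 0.245, 0.0], [0.245, -0.969, 0.001], [0.001, -0.0, -1.0]]
wrist_force: [1.6, 4.9, 1.8]
grip_width: 0.018
grasp_force: 30.0
```

```bash
python3 arc.py 2 4 6 8 10 12
```

```text
30.002046525478363 [1.57094925 4.87342343 1.78362574] [ 0.91152596 -0.07166686  0.04472315]
t 17.6 pos [0.6263 0.2033 0.1146] yaw -75.8 tilt [ 5.e-04  5.e-04 -1.e+00] F [1.6 4.9 1.8] w 0.018 j7 -70.8 | shift [0. 0. 0.] roll -75.8
radius 0.1058199674402753 ang 13.805706947237843
2.0 [-0.1  3.7 -0. ]
4.0 [-0.3  7.4 -0. ]
6.0 [-0.7 11.1 -0. ]
8.0 [-1.1 14.7 -0. ]
10.0 [-1.7 18.4 -0. ]
12.0 [-2.5 22.  -0. ]
```

Friction ~5 N as expected. Creep on to the stop.

send_rows --motion '[-0.1, 1.9, 0, 1, 14, -0.1, 3.7, 0, 2, 14, -0.2, 5.5, 0, 3, 14, -0.3, 7.4, 0, 4, 14, -0.3, 7.4, 0, 4, 14]'

```text
t: 18.1
ee_pos: [0.6277, 0.1963, 0.1146]
orientation: [[0.984, 0.178, 0.001], [0.178, -0.984, 0.001], [0.001, -0.0, -1.0]]
wrist_force: [1.6, 5.1, 2.6]
grip_width: 0.0182
grasp_force: 30.0
```

send_rows --motion '[-0.1, 1.9, 0, 1, 14, -0.1, 3.7, 0, 2, 14, -0.1, 3.7, 0, 2, 14]'

```text
t: 18.4
ee_pos: [0.6283, 0.1927, 0.1146]
orientation: [[0.99, 0.144, 0.001], [0.144, -0.99, 0.001], [0.001, -0.0, -1.0]]
wrist_force: [1.7, 5.0, 2.5]
grip_width: 0.0176
grasp_force: 30.0
```

send_rows --motion '[-0.1, 1.9, 0, 1, 14, -0.1, 1.9, 0, 1, 14]'

```text
t: 18.6
ee_pos: [0.6286, 0.1908, 0.1147]
orientation: [[0.992, 0.127, 0.001], [0.127, -0.992, 0.001], [0.001, -0.001, -1.0]]
wrist_force: [3.2, 4.5, 2.5]
grip_width: 0.018
grasp_force: 30.0
```

send_rows --motion '[-0.1, 1.9, 0, 1, 14, -0.1, 1.9, 0, 1, 14]'

```text
t: 18.8
ee_pos: [0.6288, 0.1889, 0.1147]
orientation: [[0.994, 0.109, 0.001], [0.109, -0.994, 0.001], [0.001, -0.001, -1.0]]
wrist_force: [1.4, 5.0, 2.1]
grip_width: 0.0179
grasp_force: 30.0
```

send_rows --motion '[-0.1, 1, 0, 0.5, 14, -0.1, 1, 0, 0.5, 14]'

```text
t: 19.0
ee_pos: [0.6289, 0.188, 0.1147]
orientation: [[0.995, 0.101, 0.001], [0.101, -0.995, 0.001], [0.001, -0.001, -1.0]]
wrist_force: [3.7, 4.3, 2.9]
grip_width: 0.0178
grasp_force: 30.0
```

send_rows --motion '[0, 1, 0, 0.5, 14, 0, 1, 0, 0.5, 14]'

```text
t: 19.2
ee_pos: [0.6289, 0.1871, 0.1147]
orientation: [[0.996, 0.092, 0.001], [0.092, -0.996, 0.001], [0.001, -0.001, -1.0]]
wrist_force: [2.8, 5.8, 2.0]
grip_width: 0.0179
grasp_force: 30.0
```

send_rows --motion '[0, 1, 0, 0.5, 14, 0, 1, 0, 0.5, 14]'

```text
t: 19.4
ee_pos: [0.629, 0.1864, 0.1147]
orientation: [[0.996, 0.084, 0.001], [0.084, -0.996, 0.001], [0.001, -0.001, -1.0]]
wrist_force: [1.9, 7.1, 2.4]
grip_width: 0.0178
grasp_force: 30.0
```

send_rows --motion '[0, 1, 0, 0.5, 14, 0, 1, 0, 0.5, 14]'

```text
t: 19.6
ee_pos: [0.6291, 0.1858, 0.1147]
orientation: [[0.997, 0.076, 0.001], [0.076, -0.997, 0.002], [0.001, -0.001, -1.0]]
wrist_force: [3.1, 7.9, 3.0]
grip_width: 0.0178
grasp_force: 30.0
```

send_rows --motion '[0, 1, 0, 0, 14, 0, 2, 0, 0, 14, 0, 2, 0, 0, 14]'

```text
t: 19.9
ee_pos: [0.6292, 0.1849, 0.1147]
orientation: [[0.997, 0.077, 0.001], [0.077, -0.997, 0.003], [0.001, -0.003, -1.0]]
wrist_force: [3.5, 13.2, 3.0]
grip_width: 0.0177
grasp_force: 30.0
```

send_rows --motion '[0, 1, 0, 0, 14, 0, 2, 0, 0, 14, 0, 2, 0, 0, 14, 0, 2, 0, 0, 14]'

```text
t: 20.3
ee_pos: [0.6292, 0.184, 0.1147]
orientation: [[0.997, 0.077, 0.001], [0.077, -0.997, 0.004], [0.001, -0.004, -1.0]]
wrist_force: [2.6, 18.2, 1.7]
grip_width: 0.0176
grasp_force: 30.0
```

send_rows --motion '[0, -2, 0, 0, 14, 0, -4, 0, 0, 14, 0, -4, 0, 0, 60, 0, -4, 0, 0, 60, 0, -4, 0, 0, 60, 0, -4, 0, 0, 60, 0, -4, 0, 0, 60, 0, -4, -15, 0, 60, 0, -4, -50, 0, 60, 0, -4, -90, 0, 60, 0, -4, -130, 0, 60, 0, -4, -130, 0, 60]'

```text
t: 21.5
ee_pos: [0.6308, 0.1837, 0.2508]
orientation: [[0.997, 0.073, 0.007], [0.073, -0.997, 0.002], [0.007, -0.002, -1.0]]
wrist_force: [1.4, -0.3, -0.9]
grip_width: 0.0601
grasp_force: 0.0
```

send_rows --motion '[-50, 0, 0, 0, 60, -100, 0, 0, 0, 60, -150, 0, 0, 0, 60, -200, 0, -20, 0, 60, -240, 0, -20, 0, 60, -240, 0, -20, 0, 60, -240, 0, -20, 0, 60]'

```text
t: 22.2
ee_pos: [0.388, 0.1667, 0.2647]
orientation: [[0.997, 0.074, -0.001], [0.074, -0.997, 0.003], [-0.001, -0.003, -1.0]]
wrist_force: [0.1, 0.4, 0.2]
grip_width: 0.06
grasp_force: 0.0
```

```bash
python3 - <<'E'
from h import *
R=np.radians;go(.5,0,.3,0)
for n in('scene','top'):
    p,d,m,P=frames(n,4)
    Q=P[(np.hypot(P[...,0]-.523,P[...,1]-.178)<.16)&(P[...,2]>.1)&(P[...,2]<.19)]
    dirs=np.array([np.cos(R(6)),np.sin(R(6))]);al=(Q[:,:2]-[.523,.178])@dirs;ac=(Q[:,:2]-[.523,.178])@[-dirs[1],dirs[0]]
    Q=Q[(al>-.03)&(abs(ac)<.035)]
    if len(Q)>20:
        x,e=fit(Q,key_sdf,[.523,.178,R(6),.08]);print(n,x[:2].round(4),np.degrees(x[2]).round(2),x[3].round(4),e,len(Q))
    for nm in('bottle','beaker'):
        for r in robot.pinpoint(n,nm)[:2]: print(nm,r['score'],back(m,r['centre'],0).round(3))
    cv2.imwrite(f'pics/e_{n}.png',p[...,::-1])
E
```

```text
t 22.2 pos [0.388  0.1667 0.2647] yaw -85.73 tilt [-0.0011  0.0032 -1.    ] F [0.1 0.4 0.2] w 0.06 j7 -118.8 | shift [ 99.3 174.5 -36. ] roll -85.73
scene [0.5228 0.1781] 5.75 0.0804 0.0005667241108502086 439
bottle 0.95 [ 0.779 -0.021  0.   ]
beaker 0.84 [0.348 0.007 0.   ]
top [0.5232 0.1772] 6.0 0.0792 0.0007015925948851975 349
bottle 0.7 [ 0.778 -0.022  0.   ]
beaker 0.63 [0.366 0.015 0.   ]
```

View pics/e_scene.png

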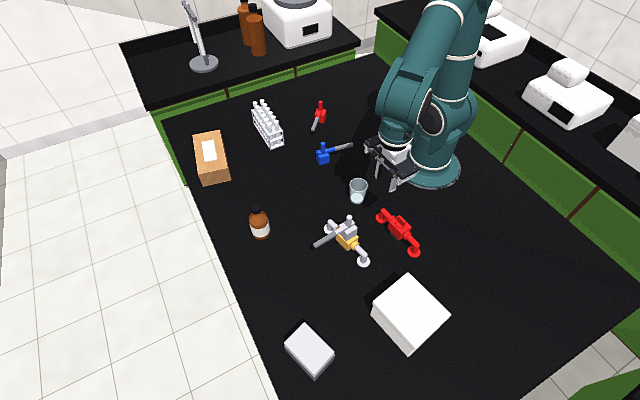

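The key sits at 80 mm with its lever across the pipe (scene 330,238), at a yaw of about 5.9°. That matches the shut angle minus the play. The bottle and the beaker (scene 358,190) are where they were.

```bash
python3 -c "
from bench import robot
print(robot.hand_in())"
```

```text
the job is handed in; nothing more can be done
None
```

I fitted the key home on the open stem and let go of it. I then turned it clockwise by its lever until it pressed about 18 N against the shut stop, left it sitting fully down with the bottle and beaker untouched, and handed the job in at about 23 s (no verdict was returned).

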